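Third hand for the vanity caddy's last pocket

ROBOT

A 7-joint arm with a two-finger parallel gripper is mounted at the origin on the work surface. World frame = base frame: x ahead of the robot, y to its left, z up, the work surface at z = 0. Lengths are in m, angles in rad, forces in N, time in s.
With the tool pointing down it reaches from about 0.4 to 0.85 m from the base axis. Payload 4.5 kg.
Tool frame: the origin (TCP) lies between the finger pads; the fingertips stand r.tip_reach ahead of it and the grasp point (between the pads) lies 3 mm ahead of it (r.tip_reach is the distance from the TCP to the fingertips, in m); z points along the fingers, y is the line along which they close (so a half turn about z gives the same grasp; the last joint's range is limited). The gripper opens to 88 mm and grips with 3 to 60 N. Pads are 18 mm wide; open, the fingers measure 123 mm over their backs; the gripper's body (75 mm by 187 mm) begins 45 mm behind the grasp point.
Start: joints at [1.338, 0.689, -0.195, 1.565, 0.157, 0.902, -0.215], TCP at [0.165, -0.603, 0.261] pointing down, gripper open.
Joint ranges: [-3.01, 3.01], [-0.46, 2.08], [-1.47, 1.51], [0.13, 2.56], [-1, 4.14], [0.04, 2.09], [-2.66, 2.66]. Speed limits (rad/s): [2.57, 2.57, 3.14, 3.14, 3.14, 3.14, 3.14].

INTERFACE

Orientations are given as a unit quaternion [x, y, z, w].
In Python, from plant import r gives the robot as it stands.
- The arm moves only by the tool step_arm, never from a script. Its argument "motion" is a list of rows, each an object with "dp": the shift along the tool's x, y, z in mm, a list of three; "twist": the turn, a rotation vector about the tool's x, y, z in rad, a list of three; "hand": the opening, from -1 (shut) to 1 (fully open). In form: [{"dp": [dx, dy, dz], "twist": [rx, ry, rz], "hand": hand}, ...]. A call has 1 to 5 rows; each row is the pose to reach, as a shift and turn from the pose commanded when the call began, along the tool's axes at that moment; what a row does not reach only later rows make up. A row lasts 1/8 s, in which the tool goes at most 62.5 mm and 10.7 degrees, less where a joint would pass 70% of its speed; a pose out of reach is approached as far as the arm can. A call with a gripper value outside its range is refused whole. The fingers move at their own pace and stop on an object; "force" is the grip in N (left out, the last holds). Time passes only in rows, so rows that repeat a pose let the fingers close. It gives the time, the measured TCP pose, the force, the opening and the grip force at its end, in the units of the state.
- r.get_state(): the state, without advancing time (a new reading comes with each control period).
- r.snapshot(name): name is "scene" or "top" or "wrist"; returns a dict with "pixels" (384x512x3 uint8, red, green, blue), "depth" (384x512 float32, m along the optical axis (not along the pixel's ray), 0 where there is no reading), "fx", "fy", "cx", "cy" (pixels), "xyz" and "orientation" of the camera in the world; the wrist camera has in their place "mount" (4x4, takes a point from camera to tool coordinates, whose origin is the TCP and whose axes are the flange's). Camera axes: x right, y down, z forward; pixel columns grow to the right and rows downward; lengths in m; the calibration is good to about 2 mm. A picture is of the moment at which its call begins: read the wrist's pose just before it.
- r.finish_job(): hands the job in; it is judged then, once.
Trained networks look in the newest picture that a camera, given by its name, has taken for a name from the list of things; names that differ only in an ending like _2 or _b are one class to them, and where a whole thing is asked for, a point or a joint stands for the part that bears it (a point fixed in the world has none). Each returns a list of dicts, best first, with "score" (0 to 1); they miss things now and then, are a little off and sometimes report something else, mostly with a low value. They report only what shows in the picture. A call takes as long as a camera call.
- r.search_frame(camera, thing): "at" ([x, y, z] in m, in the coordinates of the camera as it stood for that picture, good to about 4 mm: the middle of the surface that is visible of it).
The state is a dict: "clock": time; "q": joint angles; "qd": joint speeds; "joint_torque": joint torques, N m; "tool_pos": TCP position; "eef_rot": TCP orientation; "contact_force": force on the tool from outside, world axes, zero at the start; "moment": the same for the moment, N m; "opening": opening from 0.0 (shut) to 1.0 (fully open); "finger_force": force on a finger pad.
Only numpy, scipy, OpenCV 4.12 (cv2) and the standard library are available. Lean on these libraries where they do the work, as an engineer would, in place of code of your own. Each camera call takes 0.05 s, during which the arm holds its last target. There are 200 camera calls.

TASK

Turn the revolving vanity caddy one click counterclockwise (seen from above), so that the bare sprung mounting plate faces the same way as the tongue on the foot. Then pick up the loose wooden pocket and press its tall back, upright, clear of the table, flat and centred on that plate, pushing the plate about half of its travel in and never bottoming it, so that I can put the screws in. Keep that push steady for at least three seconds and finish while still gripping and pressing; turn no further than the one click, do not tip the pocket over, and leave the other things on the nightstand where they are.

Things in the scene. Friction and masses are not known exactly. Their poses are not given: they have to be found in the camera images.
- caddy_foot: fixed round foot, 140 mm across, 12 mm high; origin under its centre, on the vertical turning axis. A flat tongue, 30 mm wide, reaching 95 mm from the axis towards its own -y, marks the front. On it turns a hexagonal wooden turret, 110 mm across flats, top at 105 mm. One side has the bare sprung plate, the one across from it a fitted pocket (reaches 95 mm from the axis), the rest mirrors.
- carousel (a joint): turret angle, rad, growing counterclockwise from above; click stops at 0, 1.047 and 2.094. Starts in the stop at 0, the sprung plate one click clockwise of the front; at 1.047 the plate faces the front (the foot's -y). It takes up to about 0.4 N m to leave a stop; past half-way it is drawn to the next, and within 0.1 rad of a stop it seats itself when let go.
- knob (a point): middle of the steel bar knob on top of the turret, on the turning axis, 121 mm above the table; it turns with the turret. The bar is 50 mm long (this point's x axis), 14 mm thick (its y axis) and 32 mm tall, from 105 to 137 mm above the table; grip it across its thickness from above.
- plate_face (a point): centre of the outer face of the sprung aluminium plate, 67 mm above the table and, unpressed, 85 mm from the turning axis. Its x axis points outwards from the turret, z up. The plate is 50 mm wide, 56 mm tall and 6 mm thick, on two guide posts with springs.
- plate (a joint): how far the plate is pressed in towards the turret: 0 free, 0.023 m bottomed. The spring takes 0.7 N per mm (no preload), so half-way, about 11 mm, is about 8 N.
- pocket: loose wooden organiser pocket, an open-topped box standing upright: 40 mm deep (its x), 56 mm wide (its y), 70 mm high, walls 4 mm, about 80 to 165 g. The wall at its own +x is the tall back (70 mm), at -x the low front (36 mm); both side walls are 70 mm tall. Origin under its centre. Grip it across its width by the side walls.
- pocket_back (a point): centre of the outer face of the pocket's back: 20 mm towards the pocket's +x from its origin and 35 mm up; same axes as the pocket
- saucer: yellow ceramic saucer, 120 mm across, 18 mm high, with tweezers lying in it; origin under its centre. Leave alone
- dispenser: clear acrylic cup with a push-dispenser top, 78 mm across, 102 mm high; origin under its centre. Leave alone
- compact: closed round mirror compact, 72 mm across, 17 mm high; origin under its centre. Leave alone
- massager: plastic massage roller lying flat, about 130 mm long (its x), 60 mm wide, 32 mm high; origin on its underside 10 mm on the handle side of its middle. Leave alone

How it is judged:
By the outcome, as a careful person would: the job done as asked, in the order asked, and still so for the second after the job is handed in, while the arm keeps its last pose, push and grip.
It also fails if it takes over 62 s, if anything falls off the work surface, if the arm or the gripper's body presses on something with over 40 N, if the wrist force passes 120 N, or if a joint passes its speed limit or range.

## Working session

There is one attempt and no reset: what is moved stays moved. The work goes in short steps, Python scripts to look and compute and a tool call to move; the robot and the scene stay as the last step left them, time stands still between calls to the robot, and variables do not carry over. Pictures are saved under pics/ and viewed, at most 10 in all, crops included, and the job is handed in when it is done.

Besides the shell and the picture viewer there is one more tool, called as name(argument=value, ...), one argument or row to a line, values as JSON. step_arm: Moves the arm, as the interface text tells. Its arguments: {"type":"object","properties":{"motion":{"type":"array"},"force":{"type":"number"}},"required":["motion"]}

```bash
mkdir -p pics; cat > h.py <<'E'
import numpy as np, cv2
from scipy.spatial.transform import Rotation as R
from plant import r
def cam(s,st=None):
    if 'mount' in s:
        T=np.eye(4);T[:3,:3]=R.from_quat(st['eef_rot']).as_matrix();T[:3,3]=st['tool_pos'];return T@np.array(s['mount'])
    T=np.eye(4);T[:3,:3]=R.from_quat(s['orientation']).as_matrix();T[:3,3]=s['xyz'];return T
def cloud(s,T):
    d=s['depth'];v,u=np.indices(d.shape)
    P=np.stack([(u-s['cx'])/s['fx']*d,(v-s['cy'])/s['fy']*d,d],-1)
    return P@T[:3,:3].T+T[:3,3]
def save(s,n): cv2.imwrite('pics/'+n,cv2.cvtColor(np.asarray(s['pixels']),cv2.COLOR_RGB2BGR))
E
python3 - <<'E'
from h import *
st=r.get_state();print(st, r.tip_reach)
for c in ['scene','top']:
    s=r.snapshot(c);save(s,c+'1.png');T=cam(s);print(c,s['xyz'],s['orientation'],s['fx'])
    np.savez(c+'1.npz',X=cloud(s,T),T=T,px=s['pixels'])
    for t in ['caddy_foot','carousel','knob','plate_face','plate','pocket','pocket_back','saucer','dispenser','compact','massager']:
        for o in r.search_frame(c,t)[:2]: print(t,round(o['score'],2),np.round(T[:3,:3]@o['at']+T[:3,3],3))
E
```

```text
{'clock': 0.0, 'q': array([ 1.33780208,  0.68997227, -0.19447681,  1.56634893,  0.15727966,
        0.90250694, -0.21509909]), 'qd': array([-0.00175687, -0.00113979,  0.00200479, -0.00016619,  0.0001443 ,
        0.00059313, -0.00096561]), 'joint_torque': array([-4.78576112e-04, -5.27564871e+01, -1.26685638e+00, -1.53434891e+01,
       -5.25085756e-02,  6.58734687e-03,  1.73044623e-04]), 'tool_pos': array([ 0.16455665, -0.60232715,  0.25991506]), 'eef_rot': array([ 9.91112401e-01,  1.33023889e-01, -1.94259926e-04, -9.03601141e-04]), 'contact_force': array([ 1.18554653,  0.03093823, -0.18771377]), 'moment': array([ 0.00431735, -0.00472156, -0.00488408]), 'finger_force': 0.0, 'opening': 1.0053996255172337} 0.022
scene [0.91065514 0.36657748 0.80408234] [ 0.36315457  0.88126616 -0.28159786 -0.11041453] 354.03680355309467
caddy_foot 0.94 [0.565 0.131 0.103]
caddy_foot 0.53 [ 0.486 -0.131  0.04 ]
carousel 0.56 [0.564 0.134 0.106]
knob 0.69 [0.56  0.133 0.106]
plate_face 0.7 [ 0.376 -0.313  0.016]
plate 0.59 [0.49  0.054 0.085]
pocket 0.74 [ 0.489 -0.126  0.034]
pocket_back 0.69 [ 0.484 -0.128  0.04 ]
saucer 0.82 [0.716 0.355 0.012]
dispenser 0.66 [ 0.771 -0.013  0.083]
dispenser 0.48 [ 0.484 -0.128  0.035]
compact 0.8 [ 0.375 -0.314  0.018]
compact 0.42 [0.564 0.133 0.103]
massager 0.88 [ 0.632 -0.333  0.019]
massager 0.29 [0.567 0.134 0.102]
top [0.34933616 0.00556128 1.30042335] [ 0.71171002 -0.69744874  0.06548031 -0.05240633] 410.9091305680713
caddy_foot 0.69 [0.534 0.109 0.102]
knob 0.84 [0.538 0.116 0.107]
plate_face 0.62 [0.49  0.055 0.067]
plate 0.53 [0.489 0.061 0.069]
pocket 0.76 [ 0.489 -0.129  0.026]
pocket_back 0.51 [0.494 0.056 0.071]
saucer 0.71 [0.718 0.36  0.007]
dispenser 0.9 [ 0.754 -0.03   0.09 ]
compact 0.96 [ 0.37  -0.316  0.013]
massager 0.67 [ 0.635 -0.339  0.018]
```

View pics/scene1.png

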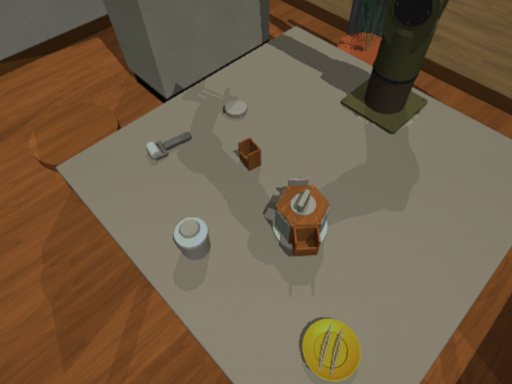

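View pics/top1.png

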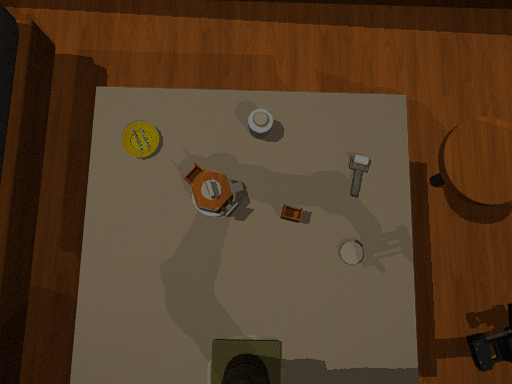

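```bash
python3 - <<'E'
from h import *
from scipy.ndimage import label
for c in ['top','scene']:
    z=np.load(c+'1.npz');X=z['X'];x,y,h=X[...,0],X[...,1],X[...,2]
    ok=(abs(x-.54)<.14)&(abs(y-.12)<.14)
    for n,m in [('turrettop',ok&(abs(h-.105)<.004)),('knobtop',ok&(abs(h-.137)<.004)),('platetop',ok&(abs(h-.095)<.004)),
      ('foot',ok&(abs(h-.012)<.004)),('pocket',(abs(x-.49)<.07)&(abs(y+.13)<.07)&(abs(h-.07)<.005))]:
        P=X[m]
        if len(P)<5: print(c,n,len(P));continue
        q=P[:,:2].astype(np.float32);b=cv2.minAreaRect(q)
        print(c,n,len(P),P.mean(0).round(4),'rect',np.round(b[0],4),np.round(b[1],4),round(b[2],1),'hmean',P[:,2].mean().round(4))
    print('table z',np.median(h[(h>-.02)&(h<.008)&(x>.3)&(x<.8)&(abs(y)<.4)]))
E
```

```text
top turrettop 957 [0.5421 0.1159 0.1058] rect [0.548  0.1304] [0.1577 0.1167] 70.2 hmean 0.1058
top knobtop 72 [0.5401 0.1137 0.1364] rect [0.5399 0.1137] [0.0459 0.0137] 17.8 hmean 0.1364
top platetop 85 [0.5169 0.0974 0.0959] rect [0.543  0.1173] [0.1779 0.1194] 72.3 hmean 0.0959
top foot 224 [0.5195 0.0871 0.0115] rect [0.5259 0.0929] [0.2062 0.1422] 75.2 hmean 0.0115
top pocket 58 [ 0.478  -0.13    0.0698] rect [ 0.4834 -0.1295] [0.0559 0.0384] 77.5 hmean 0.0698
table z -0.0002375462060466571
scene turrettop 1460 [0.547  0.1215 0.1059] rect [0.5578 0.1246] [0.1591 0.1174] 27.6 hmean 0.1059
scene knobtop 115 [0.5425 0.1167 0.1362] rect [0.5418 0.1161] [0.0495 0.0141] 17.7 hmean 0.1362
scene platetop 174 [0.5523 0.1164 0.0952] rect [0.5452 0.1203] [0.185  0.1153] 69.9 hmean 0.0952
scene foot 283 [0.5708 0.1151 0.0113] rect [0.5648 0.1158] [0.0967 0.1624] 29.4 hmean 0.0113
scene pocket 88 [ 0.4794 -0.1266  0.0686] rect [ 0.4835 -0.1288] [0.0599 0.0403] 78.1 hmean 0.0686
table z -0.0002741048036931093
```

The scene picture shows the caddy at about (303,215) with the bare grey plate at (297,183) and the loose pocket at (250,154). In the top picture the bar knob is at (211,188), the plate at (231,208), the tongue at (237,185) and the pocket at (291,213). Next I'll get the directions and an enlarged crop.

```bash
python3 - <<'E'
from h import *
z=np.load('top1.npz');px=z['px']
a=cv2.resize(px[150:235,165:320],None,fx=5,fy=5,interpolation=cv2.INTER_CUBIC)
cv2.imwrite('pics/crop1.png',a[...,::-1])
C=np.array([.541,.115])
for c in ['top','scene']:
    X=np.load(c+'1.npz')['X'];d=X[...,:2]-C;rr=np.hypot(*np.moveaxis(d,-1,0));h=X[...,2]
    def ax(m,n):
        P=X[m][:,:2];
        if len(P)<5: print(n,len(P));return
        w,V=np.linalg.eigh(np.cov(P.T));print(c,n,len(P),P.mean(0).round(4),'long dir',np.degrees(np.arctan2(V[1,1],V[0,1])).round(1),'dir from C',np.degrees(np.arctan2(*(P.mean(0)-C)[::-1])).round(1),np.sqrt(w).round(4))
    ax((abs(h-.137)<.005)&(rr<.04),'knob')
    ax((abs(h-.093)<.004)&(rr>.07)&(rr<.1)&(d[...,1]<0),'plate')
    ax((h>.008)&(h<.016)&(rr>.073)&(rr<.11),'tongue')
    ax((abs(h-.07)<.005)&(np.hypot(X[...,0]-.4835,X[...,1]+.129)<.05),'pocket')
s=r.snapshot('wrist');print(np.round(s['mount'],3),s['fx'])
E
```

```text
top knob 78 [0.5412 0.1141] long dir -160.9 dir from C -77.1 [0.004  0.0141]
top plate 27 [0.4843 0.0556] long dir 135.8 dir from C -133.7 [0.0018 0.0139]
top tongue 34 [0.565 0.037] long dir 162.2 dir from C -72.9 [0.0079 0.0196]
top pocket 58 [ 0.478 -0.13 ] long dir 80.4 dir from C -104.4 [0.0129 0.0228]
scene knob 119 [0.5424 0.1169] long dir -162.0 dir from C 52.6 [0.0041 0.0142]
scene plate 59 [0.4874 0.055 ] long dir 138.3 dir from C -131.8 [0.0021 0.0149]
scene tongue 31 [0.5713 0.0383] long dir -157.5 dir from C -68.4 [0.0067 0.0087]
scene pocket 88 [ 0.4794 -0.1266] long dir 79.0 dir from C -104.3 [0.0131 0.0233]
[[ 0.001 -0.948 -0.319  0.084]
 [ 1.     0.002 -0.    -0.   ]
 [ 0.001 -0.319  0.948 -0.124]
 [ 0.     0.     0.     1.   ]] 267.65788225559567
```

View pics/crop1.png

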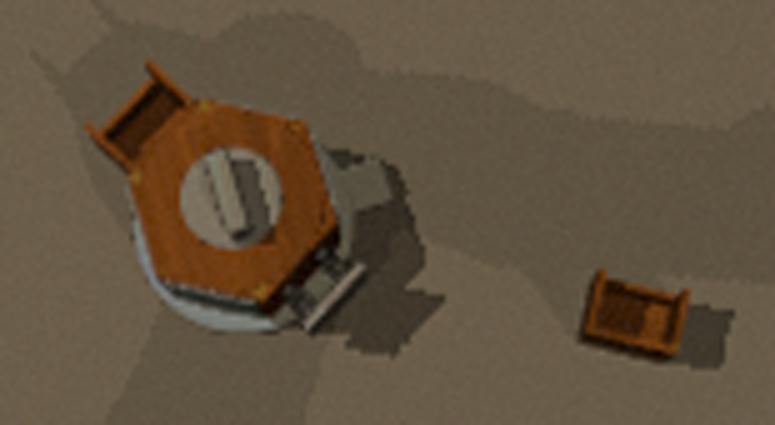

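The enlarged crop confirms three directions. The bar knob at (230,195) lies along about 18°, the plate at (335,295) faces about -132°, and the tongue at (370,185) points about -72°. The pocket's tall back, at (630,350), faces the robot.

```bash
cat >> h.py <<'E'
def go(p,yaw=None,st=None):
    "print dp (mm) and twist to reach TCP p, tool x at yaw deg, tool down"
    st=st or r.get_state();A=R.from_quat(st['eef_rot'])
    dp=A.inv().apply(np.array(p)-st['tool_pos'])*1000
    x=A.apply([1,0,0]);y0=np.degrees(np.arctan2(x[1],x[0]));yaw=y0 if yaw is None else yaw
    B=R.from_euler('z',yaw,degrees=True)*R.from_euler('x',180,degrees=True)
    print('yaw',y0.round(2),'dp',dp.round(1),'twist',(A.inv()*B).as_rotvec().round(4),'F',st['contact_force'].round(2),'t',round(st['clock'],2),'pos',np.round(st['tool_pos'],4),'q7',st['q'][6].round(2))
E
python3 -c "
from h import *
go([.45,-.35,.28],18);go([.541,.115,.28],18)"
```

```text
yaw 15.29 dp [ 341.8 -168.8  -19.3] twist [ 0.0001 -0.     -0.0474] F [ 0.68 -0.29 -0.05] t 1.25 pos [ 0.1648 -0.6029  0.2608] q7 -0.22
yaw 15.29 dp [ 552.2 -593.3  -19.3] twist [ 0.0001 -0.     -0.0474] F [ 0.68 -0.29 -0.05] t 1.25 pos [ 0.1648 -0.6029  0.2608] q7 -0.22
```

step_arm(
  motion=[
    {"dp": [57, -28, -10], "twist": [0, 0, -0.047], "hand": 1},
    {"dp": [114, -56, -19], "twist": [0, 0, -0.047], "hand": 1},
    {"dp": [171, -84, -19], "twist": [0, 0, -0.047], "hand": 1},
    {"dp": [240, -130, -19], "twist": [0, 0, -0.047], "hand": 1},
    {"dp": [300, -180, -19], "twist": [0, 0, -0.047], "hand": 1},
  ],
)

```text
clock: 1.88
tool_pos: [0.3845, -0.3811, 0.2799]
eef_rot: [0.988, 0.156, 0.001, 0.0]
contact_force: [0.7, 0.2, 0.2]
opening: 1.004
finger_force: 0.0
```

```bash
python3 -c "
from h import *
go([.541,.115,.28],18)"
```

```text
yaw 17.99 dp [ 3.021e+02 -4.235e+02 -2.000e-01] twist [ 0.001  -0.0009 -0.0002] F [0.7  0.2  0.25] t 1.88 pos [ 0.3845 -0.3811  0.2799] q7 -0.7
```

step_arm(
  motion=[
    {"dp": [290, -410, 0], "twist": [0, 0, 0], "hand": 1},
    {"dp": [290, -410, 0], "twist": [0, 0, 0], "hand": 1},
    {"dp": [290, -410, 0], "twist": [0, 0, 0], "hand": 1},
    {"dp": [290, -410, 0], "twist": [0, 0, 0], "hand": 1},
    {"dp": [290, -410, 0], "twist": [0, 0, 0], "hand": 1},
  ],
)

```text
clock: 2.5
tool_pos: [0.4763, -0.0823, 0.28]
eef_rot: [0.988, 0.156, 0.0, 0.0]
contact_force: [0.9, -0.3, 0.2]
opening: 1.003
finger_force: 0.0
```

step_arm(
  motion=[
    {"dp": [115, -160, 0], "twist": [0, 0, 0], "hand": 1},
    {"dp": [115, -160, 0], "twist": [0, 0, 0], "hand": 1},
    {"dp": [115, -160, 0], "twist": [0, 0, 0], "hand": 1},
    {"dp": [115, -160, 0], "twist": [0, 0, 0], "hand": 1},
  ],
)

```text
clock: 3.0
tool_pos: [0.5363, 0.1098, 0.2799]
eef_rot: [0.987, 0.16, 0.001, -0.002]
contact_force: [-0.5, -1.0, 0.4]
opening: 1.0
finger_force: 0.0
```

```bash
cat > look.py <<'E'
from h import *
import sys
st=r.get_state();s=r.snapshot('wrist');T=cam(s,st);X=cloud(s,T);save(s,sys.argv[1]+'.png')
C=np.array([.5415,.1155])
d=X[...,:2]-C;rr=np.hypot(d[...,0],d[...,1]);h=X[...,2]
def ax(m,n):
    P=X[m][:,:2]
    if len(P)<20: print(n,len(P));return
    b=cv2.minAreaRect(P.astype(np.float32))
    w,V=np.linalg.eigh(np.cov(P.T));print(n,len(P),X[m].mean(0).round(4),'long',np.degrees(np.arctan2(V[1,1],V[0,1])).round(1)%180,'dir',np.degrees(np.arctan2(*(P.mean(0)-C)[::-1])).round(1),'rect',np.round(b[0],4),np.round(b[1],4),round(b[2],1))
ax((abs(h-.137)<.003)&(rr<.04),'knob')
ax((abs(h-.105)<.003)&(rr<.06),'turret')
ax((abs(h-.095)<.002)&(rr>.07)&(rr<.1)&(d[...,1]<0),'plate')
ax((h>.008)&(h<.016)&(rr>.073)&(rr<.11),'tongue')
P=X[(h>.045)&(h<.09)&(rr<.1)&(d[...,1]<0)&(rr>.075)]
np.savez(sys.argv[1]+'.npz',X=X,px=s['pixels'])
go([*C,.131],18,st)
E
python3 look.py w1
```

```text
knob 614 [0.5432 0.1146 0.1369] long 18.69999999999999 dir -27.2 rect [0.5424 0.1145] [0.0487 0.0139] 18.9
turret 5359 [0.5464 0.1166 0.1065] long 61.4 dir 12.6 rect [0.5423 0.1154] [0.1197 0.1118] 76.9
plate 186 [0.4884 0.053  0.0952] long 138.8 dir -130.4 rect [0.488  0.0528] [0.0065 0.0496] 49.3
tongue 157 [0.5705 0.0355 0.0088] long 23.900000000000006 dir -70.1 rect [0.5704 0.0351] [0.0285 0.0221] 23.5
yaw 18.47 dp [  6.3  -3.3 148.9] twist [-0.0031 -0.0027  0.0082] F [-0.52 -0.95  0.35] t 3.0 pos [0.5363 0.1098 0.2799] q7 -1.65
```

View pics/w1.png

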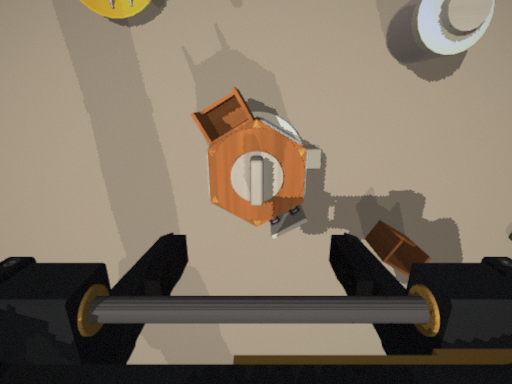

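The wrist view shows the knob at (257,180), plate at (285,222), tongue at (313,158). Before gripping I'll align and check which way the last joint turns.

step_arm(
  motion=[
    {"dp": [6, -3, 60], "twist": [-0.003, -0.003, -0.1], "hand": 0.2},
    {"dp": [6, -3, 60], "twist": [-0.003, -0.003, -0.1], "hand": -0.1},
    {"dp": [6, -3, 60], "twist": [-0.003, -0.003, -0.1], "hand": -0.2},
    {"dp": [6, -3, 60], "twist": [-0.003, -0.003, -0.1], "hand": -0.2},
  ],
)

```text
clock: 3.55
tool_pos: [0.5415, 0.1076, 0.2218]
eef_rot: [0.979, 0.204, 0.001, 0.002]
contact_force: [-0.4, -0.5, 1.6]
opening: 0.568
finger_force: 0.0
```

```bash
python3 -c "
from h import *
go([.5423,.1148,.131],19);print(r.get_state()['q'].round(3),r.get_state()['opening'])"
```

```text
yaw 23.58 dp [ 3.6 -6.6 90.8] twist [ 0.0039 -0.0004  0.0799] F [-0.43 -0.5   1.59] t 3.55 pos [0.5415 0.1076 0.2218] q7 -1.6
[-0.181  0.645 -0.166  1.831  0.165  0.678 -1.602] 0.5684391649607604
```

step_arm(
  motion=[
    {"dp": [3.6, -6.6, 40], "twist": [0.004, 0, 0.08], "hand": -0.1},
    {"dp": [3.6, -6.6, 50], "twist": [0.004, 0, 0.08], "hand": -0.1},
    {"dp": [3.6, -6.6, 50], "twist": [0.004, 0, 0.08], "hand": -0.1},
    {"dp": [3.6, -6.6, 50], "twist": [0.004, 0, 0.08], "hand": -0.1},
  ],
)

```text
clock: 4.05
tool_pos: [0.5418, 0.1154, 0.171]
eef_rot: [0.986, 0.166, -0.0, -0.0]
contact_force: [0.8, -1.0, -0.1]
opening: 0.445
finger_force: 0.0
```

```bash
python3 look.py w2; python3 -c "
from h import *
go([.5423,.1148,.131],19);print(r.get_state()['opening'])"
```

```text
knob 1373 [0.5441 0.115  0.1369] long 18.599999999999994 dir -10.3 rect [0.5427 0.1143] [0.0494 0.0136] 18.7
turret 9552 [0.5553 0.12   0.1065] long 93.0 dir 18.1 rect [0.5438 0.1154] [0.1184 0.1113] 73.5
plate 88 [0.4799 0.0618 0.0947] long 130.6 dir -138.9 rect [0.4781 0.0624] [0.006  0.0171] 47.4
tongue 160 [0.5738 0.0324 0.0087] long 32.5 dir -68.8 rect [0.5719 0.0342] [0.0289 0.0175] 25.1
yaw 19.13 dp [-0.2 -0.2 40. ] twist [-0.0005  0.0009  0.0198] F [ 0.76 -0.97 -0.15] t 4.05 pos [0.5418 0.1154 0.171 ] q7 -1.69
yaw 19.12 dp [ 0.3  0.7 40. ] twist [-0.0006  0.0008  0.0021] F [ 0.77 -0.26  0.5 ] t 4.1 pos [0.5418 0.1154 0.171 ] q7 -1.69
0.4497124458101411
```

step_arm(
  motion=[
    {"dp": [0.5, 0.5, 20], "twist": [0, 0, 0.002], "hand": -0.1},
    {"dp": [0.5, 0.5, 39], "twist": [0, 0, 0.002], "hand": -0.1},
    {"dp": [0.5, 0.5, 39], "twist": [0, 0, 0.002], "hand": -0.1},
    {"dp": [0.5, 0.5, 39], "twist": [0, 0, 0.002], "hand": -1},
    {"dp": [0.5, 0.5, 39], "twist": [0, 0, 0.002], "hand": -1},
  ],
  force=60,
)

```text
clock: 4.72
tool_pos: [0.5421, 0.1153, 0.1316]
eef_rot: [0.986, 0.165, -0.001, -0.0]
contact_force: [0.9, 0.8, -0.5]
opening: 0.245
finger_force: 0.0
```

step_arm(
  motion=[
    {"dp": [0, 0, 0], "twist": [0, 0, 0], "hand": -1},
    {"dp": [0, 0, 0], "twist": [0, 0, 0], "hand": -1},
  ],
)

```text
clock: 4.97
tool_pos: [0.5423, 0.1145, 0.1314]
eef_rot: [0.986, 0.165, -0.001, 0.0]
contact_force: [0.6, -2.9, 5.0]
opening: 0.154
finger_force: 60.0
```

```bash
python3 -c "
from h import *
go([.5427,.1147,.131],79);s=r.get_state();print(s['moment'],s['opening'],s['finger_force'])"
```

```text
yaw 18.95 dp [ 0.5 -0.1  0.4] twist [-7.0000e-04  1.7000e-03 -1.0481e+00] F [ 0.63 -2.93  5.  ] t 4.97 pos [0.5423 0.1145 0.1314] q7 -1.7
[-0.48705942 -0.06342322 -0.07136978] 0.15352756329798695 59.99075470492244
```

step_arm(
  motion=[
    {"dp": [0, 0, 0], "twist": [0, 0, -0.1], "hand": -1},
    {"dp": [0, 0, 0], "twist": [0, 0, -0.2], "hand": -1},
    {"dp": [0, 0, 0], "twist": [0, 0, -0.3], "hand": -1},
    {"dp": [0, 0, 0], "twist": [0, 0, -0.4], "hand": -1},
    {"dp": [0, 0, 0], "twist": [0, 0, -0.5], "hand": -1},
  ],
)

```text
clock: 5.6
tool_pos: [0.5422, 0.1147, 0.1314]
eef_rot: [0.915, 0.404, -0.001, -0.0]
contact_force: [-0.3, -1.3, 5.3]
opening: 0.153
finger_force: 60.7
```

step_arm(
  motion=[
    {"dp": [0, 0, 0], "twist": [0, 0, -0.12], "hand": -1},
    {"dp": [0, 0, 0], "twist": [0, 0, -0.24], "hand": -1},
    {"dp": [0, 0, 0], "twist": [0, 0, -0.35], "hand": -1},
    {"dp": [0, 0, 0], "twist": [0, 0, -0.45], "hand": -1},
    {"dp": [0, 0, 0], "twist": [0, 0, -0.54], "hand": -1},
  ],
)

```text
clock: 6.22
tool_pos: [0.5418, 0.115, 0.1314]
eef_rot: [0.773, 0.634, -0.001, -0.001]
contact_force: [-0.6, -1.6, 6.5]
opening: 0.153
finger_force: 60.0
```

step_arm(
  motion=[
    {"dp": [0, 0, 0], "twist": [0, 0, 0], "hand": -1},
    {"dp": [0, 0, 0], "twist": [0, 0, 0], "hand": -1},
  ],
)

```text
clock: 6.48
tool_pos: [0.5418, 0.115, 0.1314]
eef_rot: [0.773, 0.634, -0.001, -0.0]
contact_force: [-0.8, -1.2, 6.2]
opening: 0.158
finger_force: 60.1
```

```bash
python3 -c "
from h import *
go([.5427,.1147,.131],79);s=r.get_state();print(s['moment'],s['opening'],s['finger_force'])"
```

```text
yaw 78.67 dp [-0.1  1.   0.4] twist [-0.002   0.0013 -0.0057] F [-0.82 -1.17  6.24] t 6.47 pos [0.5418 0.115  0.1314] q7 -1.01
[-0.39018813 -0.07712051  0.36437168] 0.15758271385208472 60.116093046963215
```

step_arm(
  motion=[
    {"dp": [0, 0, 0], "twist": [0, 0, 0], "hand": -0.1},
    {"dp": [0, 0, 0], "twist": [0, 0, 0], "hand": -0.1},
    {"dp": [0, 0, 0], "twist": [0, 0, 0], "hand": -0.1},
    {"dp": [0, 0, -50], "twist": [0, 0, 0], "hand": 0},
    {"dp": [0, 0, -100], "twist": [0, 0, 0], "hand": 0.5},
  ],
)

```text
clock: 7.1
tool_pos: [0.5413, 0.1152, 0.2313]
eef_rot: [0.774, 0.634, -0.002, -0.002]
contact_force: [1.2, -0.3, -1.0]
opening: 0.59
finger_force: 0.0
```

step_arm(
  motion=[
    {"dp": [0, 0, -60], "twist": [0, 0, 0], "hand": 1},
    {"dp": [0, 0, -80], "twist": [0, 0, 0], "hand": 1},
    {"dp": [0, 0, -80], "twist": [0, 0, 0], "hand": 1},
  ],
)

```text
clock: 7.48
tool_pos: [0.5428, 0.1156, 0.312]
eef_rot: [0.774, 0.633, 0.0, -0.0]
contact_force: [-0.5, -0.6, -1.0]
opening: 0.93
finger_force: 0.0
```

```bash
python3 look.py w3; python3 -c "
from h import *
go([.43,-.10,.3],168)
for c in ['top']:
  s=r.snapshot(c);save(s,'top2.png')"
```

```text
knob 478 [0.5427 0.1159 0.1369] long 79.3 dir 17.8 rect [0.5422 0.1145] [0.05  0.013] 79.0
turret 4405 [0.5424 0.1194 0.1064] long 116.2 dir 76.5 rect [0.5415 0.1157] [0.1114 0.1198] 47.9
plate 152 [0.5704 0.0379 0.095 ] long 19.80000000000001 dir -69.6 rect [0.5699 0.0375] [0.0496 0.0065] 19.5
tongue 0
yaw 78.59 dp [ -0.4  -1.2 181. ] twist [-4.0000e-04 -6.0000e-04  1.0574e+00] F [-0.48 -0.6  -0.97] t 7.47 pos [0.5428 0.1156 0.312 ] q7 -0.84
yaw 78.59 dp [-232.9  -67.2   10.9] twist [-3.1000e-03 -1.4000e-03 -1.5604e+00] F [ 0.61 -0.03 -0.39] t 7.53 pos [0.5419 0.115  0.3104] q7 -0.84
```

View pics/w3.png

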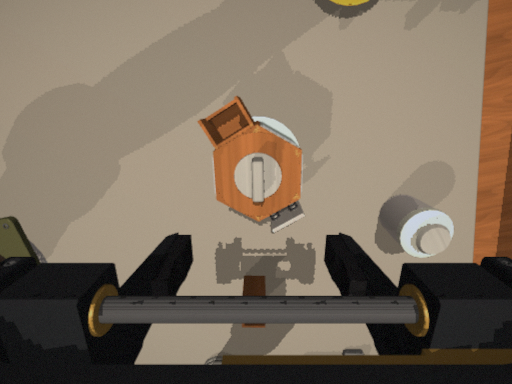

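The wrist view shows the turret one click on. The plate at (287,217) now covers the tongue, facing about -70.5°, and the knob at (257,178) lies along 79°. Next is the pocket.

```bash
python3 -c "
from h import *
go([.4835,-.129,.25],168)"
```

```text
yaw 78.6 dp [-250.3   -8.3   60.1] twist [-0.0053 -0.0021 -1.5603] F [-0.09  0.1  -0.15] t 7.58 pos [0.5414 0.1148 0.3095] q7 -0.84
```

step_arm(
  motion=[
    {"dp": [-50, -2, 10], "twist": [0, 0, -0.18], "hand": 1},
    {"dp": [-100, -4, 20], "twist": [0, 0, -0.36], "hand": 1},
    {"dp": [-150, -6, 40], "twist": [0, 0, -0.54], "hand": 1},
    {"dp": [-200, -8, 50], "twist": [0, 0, -0.72], "hand": 1},
    {"dp": [-250, -8, 60], "twist": [0, 0, -0.9], "hand": 1},
  ],
)

```text
clock: 8.2
tool_pos: [0.4829, -0.1296, 0.2488]
eef_rot: [0.418, 0.908, -0.001, -0.003]
contact_force: [0.7, -0.5, -0.8]
opening: 1.001
finger_force: 0.0
```

step_arm(
  motion=[
    {"dp": [0, 0, 0], "twist": [0, 0, -0.18], "hand": 1},
    {"dp": [0, 0, 0], "twist": [0, 0, -0.36], "hand": 1},
    {"dp": [0, 0, 0], "twist": [0, 0, -0.54], "hand": 1},
    {"dp": [0, 0, 0], "twist": [0, 0, -0.66], "hand": 1},
    {"dp": [0, 0, 0], "twist": [0, 0, -0.66], "hand": 1},
  ],
)

```text
clock: 8.82
tool_pos: [0.4837, -0.1282, 0.2493]
eef_rot: [0.105, 0.994, 0.0, -0.003]
contact_force: [-0.3, -0.2, -0.3]
opening: 1.001
finger_force: 0.0
```

```bash
cat > lookp.py <<'E'
from h import *
import sys
st=r.get_state();s=r.snapshot('wrist');T=cam(s,st);X=cloud(s,T);save(s,sys.argv[1]+'.png')
h=X[...,2];n=np.hypot(X[...,0]-.4835,X[...,1]+.129)<.06
for lo,hi in [(.066,.074),(.032,.040),(.03,.075)]:
    P=X[n&(h>lo)&(h<hi)]
    if len(P)<10: print(len(P));continue
    b=cv2.minAreaRect(P[:,:2].astype(np.float32));print(lo,len(P),P.mean(0).round(4),np.round(b[0],4),np.round(b[1],4),round(b[2],1))
go([.4835,-.129,.25],168,st)
E
python3 lookp.py p1
```

```text
0.066 426 [ 0.4777 -0.127   0.0699] [ 0.4854 -0.1288] [0.0558 0.0399] 77.9
0.032 211 [ 0.494  -0.1314  0.0359] [ 0.4857 -0.1285] [0.0548 0.0406] 78.1
0.03 933 [ 0.4804 -0.1279  0.0562] [ 0.4857 -0.1289] [0.0558 0.0407] 77.9
yaw 167.93 dp [-0.  -0.8 -0.7] twist [ 0.0002 -0.0064 -0.0013] F [-0.26 -0.19 -0.32] t 8.82 pos [ 0.4837 -0.1282  0.2493] q7 0.77
```

View pics/p1.png

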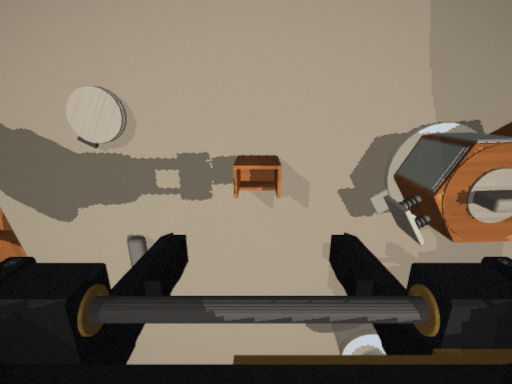

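The pocket is at (258,177), with its tall back at (258,160) on the tool's +x side. Centre is (0.4856, -0.1289), heading 168°, and the size and height match.

step_arm(
  motion=[
    {"dp": [-2, -0.3, 60], "twist": [0, -0.006, 0], "hand": 1},
    {"dp": [-2, -0.3, 120], "twist": [0, -0.006, 0], "hand": 1},
    {"dp": [-2, -0.3, 160], "twist": [0, -0.006, 0], "hand": 1},
    {"dp": [-2, -0.3, 190], "twist": [0, -0.006, 0], "hand": 1},
    {"dp": [-2, -0.3, 190], "twist": [0, -0.006, 0], "hand": 1},
  ],
)

```text
clock: 9.5
tool_pos: [0.4843, -0.1287, 0.059]
eef_rot: [0.105, 0.994, -0.001, -0.001]
contact_force: [0.2, -0.1, -0.7]
opening: 0.998
finger_force: 0.0
```

```bash
python3 -c "
from h import *
go([.4856,-.1289,.041],167.9)"
```

```text
yaw 167.95 dp [-1.3  0.1 18. ] twist [-0.0015 -0.0018  0.0009] F [ 0.2  -0.14 -0.73] t 9.5 pos [ 0.4843 -0.1287  0.059 ] q7 0.38
```

step_arm(
  motion=[
    {"dp": [-1, 0, 18], "twist": [-0.002, -0.002, 0], "hand": 1},
    {"dp": [-1, 0, 18], "twist": [-0.002, -0.002, 0], "hand": 1},
    {"dp": [-1, 0, 18], "twist": [-0.002, -0.002, 0], "hand": -1},
    {"dp": [-1, 0, 18], "twist": [-0.002, -0.002, 0], "hand": -1},
    {"dp": [-1, 0, 18], "twist": [-0.002, -0.002, 0], "hand": -1},
  ],
  force=30,
)

```text
clock: 10.12
tool_pos: [0.4872, -0.1294, 0.0435]
eef_rot: [0.105, 0.994, 0.0, 0.003]
contact_force: [-0.1, 0.3, -0.6]
opening: 0.683
finger_force: 0.0
```

step_arm(
  motion=[
    {"dp": [0, 0, 0], "twist": [0, 0, 0], "hand": -1},
    {"dp": [0, 0, 0], "twist": [0, 0, 0], "hand": -1},
  ],
)

```text
clock: 10.38
tool_pos: [0.4871, -0.1295, 0.0433]
eef_rot: [0.105, 0.994, -0.0, 0.003]
contact_force: [-0.0, -1.2, 5.9]
opening: 0.636
finger_force: 30.0
```

```bash
python3 -c "
from h import *
go([.4856,-.1289,.041],167.9);print(r.get_state()['opening'])"
```

```text
yaw 167.97 dp [1.6 0.3 2.3] twist [0.0005 0.0055 0.0012] F [-0.05 -1.18  5.9 ] t 10.38 pos [ 0.4871 -0.1295  0.0433] q7 0.33
0.6356887546575682
```

step_arm(
  motion=[
    {"dp": [0, 0, -15], "twist": [0, 0, 0], "hand": -1},
    {"dp": [0, 0, -32], "twist": [0, 0, 0], "hand": -1},
    {"dp": [-10, 15, -50], "twist": [0, 0, 0.1], "hand": -1},
    {"dp": [-25, 40, -60], "twist": [0, 0, 0.25], "hand": -1},
    {"dp": [-40, 70, -60], "twist": [0, 0, 0.42], "hand": -1},
  ],
)

```text
clock: 11.0
tool_pos: [0.5409, -0.0691, 0.1035]
eef_rot: [0.313, 0.95, 0.001, 0.003]
contact_force: [0.4, -0.1, -1.7]
opening: 0.628
finger_force: 30.0
```

```bash
python3 -c "
from h import *
go([.5893,-.0191,.0753],109.4);s=r.get_state();print(s['opening'],s['finger_force'])"
```

```text
yaw 143.52 dp [-9.1 68.9 28.5] twist [0.0044 0.0032 0.5955] F [ 0.4  -0.14 -1.65] t 11.0 pos [ 0.5409 -0.0691  0.1035] q7 0.1
0.6284277186443782 29.99246837105602
```

step_arm(
  motion=[
    {"dp": [-3, 20, 5], "twist": [0, 0, 0.15], "hand": -1},
    {"dp": [-6, 40, 12], "twist": [0, 0, 0.3], "hand": -1},
    {"dp": [-9, 60, 20], "twist": [0, 0, 0.45], "hand": -1},
    {"dp": [-9, 69, 28], "twist": [0, 0, 0.595], "hand": -1},
    {"dp": [-9, 69, 28], "twist": [0, 0, 0.595], "hand": -1},
  ],
)

```text
clock: 11.62
tool_pos: [0.588, -0.0176, 0.0746]
eef_rot: [0.574, 0.819, 0.001, 0.001]
contact_force: [0.3, -0.9, -1.5]
opening: 0.632
finger_force: 30.0
```

step_arm(
  motion=[
    {"dp": [0, 0, 0], "twist": [0, 0, 0], "hand": -1},
    {"dp": [0, 0, 0], "twist": [0, 0, 0], "hand": -1},
  ],
)

```text
clock: 11.88
tool_pos: [0.5881, -0.0195, 0.0755]
eef_rot: [0.575, 0.818, 0.001, 0.002]
contact_force: [0.0, 0.5, -1.5]
opening: 0.629
finger_force: 30.0
```

```bash
cat > lookq.py <<'E'
from h import *
import sys
A=np.array([.5422,.1148]);a=np.radians(-70.6);u=np.array([np.cos(a),np.sin(a)]);v=np.array([-u[1],u[0]])
for c in sys.argv[2:]:
    st=r.get_state();s=r.snapshot(c);T=cam(s,st);X=cloud(s,T);save(s,sys.argv[1]+c+'.png');np.savez(sys.argv[1]+c+'.npz',X=X,px=s['pixels'])
    d=X[...,:2]-A;U=d@u;V=d@v;h=X[...,2]
    t=np.array(st['tool_pos'][:2])-A
    print(c,'TCP U,V',(t@u).round(4),(t@v).round(4),st['tool_pos'])
    def rep(n,m):
        if m.sum()<8: print(n,m.sum());return
        P=np.c_[U[m],V[m]].astype(np.float32);b=cv2.minAreaRect(P);print(n,m.sum(),'rect UV',np.round(b[0],4),np.round(b[1],4),round(b[2],1),'U',np.percentile(U[m],[2,98]).round(4),'V',np.percentile(V[m],[2,98]).round(4),'h',np.percentile(h[m],[50,98]).round(4))
    rep('plate top',(abs(h-.095)<.003)&(U>.065)&(U<.089)&(abs(V)<.035))
    rep('pocket top',(h>.09)&(h<.112)&(U>.09)&(U<.17)&(abs(V)<.03))
    rep('knob',(abs(h-.137)<.003)&(abs(U)<.03)&(abs(V)<.03))
go([.5893,-.0191,.0753],109.4)
E
python3 lookq.py a wrist top scene
```

```text
wrist TCP U,V 0.1419 -0.0013 [ 0.58806657 -0.01946006  0.07553625]
plate top 1948 rect UV [0.0821 0.0005] [0.0064 0.0502] 0.2 U [0.0791 0.0849] V [-0.0234  0.0242] h [0.095  0.0964]
pocket top 4112 rect UV [0.1392 0.    ] [0.0415 0.06  ] 0.0 U [0.119  0.1576] V [-0.0282  0.0273] h [0.101  0.1033]
knob 0
top TCP U,V 0.1418 -0.0012 [ 0.58816607 -0.01939159  0.07557699]
plate top 23 rect UV [ 0.0819 -0.0015] [0.0057 0.0461] 0.4 U [0.079  0.0846] V [-0.0243  0.0209] h [0.095  0.0975]
pocket top 0
knob 68 rect UV [ 0.0007 -0.0022] [0.0132 0.0474] 59.5 U [-0.0194  0.0202] V [-0.016   0.0108] h [0.1371 0.1396]
scene TCP U,V 0.1418 -0.0011 [ 0.58825255 -0.0192805   0.07559557]
plate top 46 rect UV [ 0.0805 -0.0002] [0.0063 0.0502] 1.0 U [0.0776 0.0834] V [-0.0233  0.0238] h [0.0945 0.0965]
pocket top 47 rect UV [ 0.1213 -0.0118] [0.0154 0.0427] 23.4 U [0.1176 0.1346] V [-0.0293  0.0092] h [0.1003 0.1032]
knob 107 rect UV [-0.0015 -0.0007] [0.0147 0.049 ] 62.3 U [-0.0227  0.0195] V [-0.0149  0.0139] h [0.1363 0.1387]
yaw 109.82 dp [-0.3  1.   0.3] twist [0.0048 0.0017 0.0073] F [-0.26 -1.07 -1.72] t 12.03 pos [ 0.5883 -0.0192  0.0756] q7 -0.41
```

View pics/awrist.png

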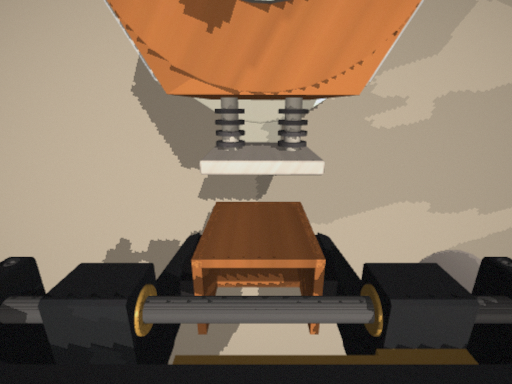

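The wrist view shows the plate top at columns 201–323, row 165, parallel to the pocket's back edge at row 262. I'll pin down the lateral centring and tilt from the saved cloud.

```bash
python3 - <<'E'
import numpy as np
X=np.load('awrist.npz')['X'];A=np.array([.5422,.1148]);a=np.radians(-70.6);u=np.array([np.cos(a),np.sin(a)]);v=np.array([-u[1],u[0]])
d=X[...,:2]-A;U=d@u;V=d@v;h=X[...,2]
for lo,hi in [(.04,.05),(.06,.07),(.08,.09),(.095,.1),(.1,.106)]:
    m=(h>lo)&(h<hi)&(U>.112)&(U<.127)&(abs(V)<.045)
    c=np.polyfit(V[m],U[m],1);print('back',lo,m.sum(),'V',V[m].min().round(4),V[m].max().round(4),'U',np.median(U[m]).round(4),'deg',np.degrees(np.arctan(c[0])).round(2))
m=(abs(h-.095)<.004)&(U>.078)&(U<.088)&(abs(V)<.04);print('plate V',V[m].min(),V[m].max(),'U',U[m].max(), np.percentile(U[m],[2,98]))
m=(h>.05)&(h<.112)&(U>.112)&(U<.123)&(abs(V)<.02);print('back top',np.percentile(h[m],[99,99.9]))
m=(h>.02)&(h<.112)&(U>.112)&(U<.123)&(abs(V)<.02);print('bottom',h[m].min(),'plate z',h[(U>.065)&(U<.088)&(abs(V)<.02)&(h>.09)&(h<.1)].mean())
E
```

```text
back 0.04 538 V -0.0285 0.0276 U 0.1194 deg -0.53
back 0.06 771 V -0.0286 0.0274 U 0.1195 deg -0.55
back 0.08 1170 V -0.0286 0.0274 U 0.1195 deg -0.54
back 0.095 784 V -0.0287 0.0275 U 0.1196 deg -0.44
back 0.1 1619 V -0.0288 0.0275 U 0.121 deg -0.34
plate V -0.024623130986157017 0.025569994006514076 U 0.0853221413408536 [0.07908784 0.08489892]
back top [0.10325485 0.10376766]
bottom 0.0320748002195948 plate z 0.09472792852086168
```

step_arm(
  motion=[
    {"dp": [8, 1, 0], "twist": [0, 0, 0.008], "hand": -1},
    {"dp": [16, 1, 0], "twist": [0, 0, 0.008], "hand": -1},
    {"dp": [24, 1, 0], "twist": [0, 0, 0.008], "hand": -1},
    {"dp": [30, 1, 0], "twist": [0, 0, 0.008], "hand": -1},
    {"dp": [30, 1, 0], "twist": [0, 0, 0.008], "hand": -1},
  ],
)

```text
clock: 12.65
tool_pos: [0.579, 0.0108, 0.0755]
eef_rot: [0.578, 0.816, 0.002, 0.002]
contact_force: [-0.2, 0.0, -2.6]
opening: 0.632
finger_force: 30.0
```

```bash
sed -i 's/pocket top.*,(h>.09).*/pocket top",(h>.0975)\&(h<.112)\&(U>.07)\&(U<.17)\&(abs(V)<.036))/; s/rep(.pocket top"/rep("pocket top"/' lookq.py; python3 lookq.py b wrist
```

```text
wrist TCP U,V 0.1103 0.0002 [0.57901289 0.01079278 0.07546974]
plate top 2557 rect UV [0.0837 0.0009] [0.0106 0.056 ] 0.3 U [0.079  0.0885] V [-0.0241  0.0256] h [0.095  0.0977]
pocket top 3408 rect UV [ 0.108 -0.   ] [0.072  0.0418] 89.9 U [0.0876 0.1262] V [-0.0346  0.0343] h [0.1019 0.1081]
knob 5927 rect UV [ 0.0126 -0.007 ] [0.0142 0.0215] 60.6 U [0.0075 0.0228] V [-0.0154  0.0023] h [0.1369 0.1386]
yaw 109.4 dp [-30.9  -0.1   0.1] twist [0.0047 0.0018 0.0001] F [ 0.66  0.29 -1.72] t 12.7 pos [0.5792 0.0101 0.0754] q7 -0.48
```

step_arm(
  motion=[
    {"dp": [3, -0.3, 0], "twist": [0, 0, 0], "hand": -1},
    {"dp": [6, -0.3, 0], "twist": [0, 0, 0], "hand": -1},
    {"dp": [9, -0.3, 0], "twist": [0, 0, 0], "hand": -1},
    {"dp": [11, -0.3, 0], "twist": [0, 0, 0], "hand": -1},
    {"dp": [11, -0.3, 0], "twist": [0, 0, 0], "hand": -1},
  ],
)

```text
clock: 13.32
tool_pos: [0.5754, 0.0191, 0.0753]
eef_rot: [0.578, 0.816, 0.001, 0.003]
contact_force: [0.5, -4.8, -1.4]
opening: 0.633
finger_force: 30.0
```

```bash
python3 lookq.py c wrist; python3 - <<'E'
from h import *
F=[]
for i in range(4):
    F.append(r.get_state()['contact_force']); r.snapshot('wrist')
print(np.mean(F,0)@[.332,-.943,0],np.round(F,1))
E
```

```text
wrist TCP U,V 0.1013 -0.0005 [0.57536124 0.01905747 0.07531704]
plate top 2270 rect UV [0.0804 0.0002] [0.0167 0.056 ] 0.0 U [0.0726 0.0796] V [-0.0248  0.0253] h [0.0951 0.0978]
pocket top 3475 rect UV [ 0.0987 -0.    ] [0.0412 0.0719] 0.2 U [0.0785 0.1173] V [-0.0351  0.0356] h [0.1018 0.1094]
knob 8883 rect UV [ 0.0081 -0.0046] [0.0141 0.0318] 60.3 U [-0.0014  0.022 ] V [-0.0148  0.0066] h [0.137  0.1385]
yaw 109.33 dp [-40.6   0.5   0.2] twist [ 0.0043  0.0031 -0.0013] F [ 1.28 -4.69 -0.97] t 13.38 pos [0.5754 0.0191 0.0753] q7 -0.5
5.070686486870922 [[ 1.3 -4.7 -1. ]
 [ 1.8 -4.7 -0.6]
 [ 1.5 -5.  -1.2]
 [ 0.7 -5.2 -2.1]]
```

step_arm(
  motion=[
    {"dp": [1.5, 0.3, 0], "twist": [0, 0, 0], "hand": -1},
    {"dp": [3, 0.3, 0], "twist": [0, 0, 0], "hand": -1},
    {"dp": [4.5, 0.3, 0], "twist": [0, 0, 0], "hand": -1},
    {"dp": [4.5, 0.3, 0], "twist": [0, 0, 0], "hand": -1},
    {"dp": [4.5, 0.3, 0], "twist": [0, 0, 0], "hand": -1},
  ],
)

```text
clock: 14.2
tool_pos: [0.5741, 0.0227, 0.0753]
eef_rot: [0.579, 0.816, 0.0, 0.003]
contact_force: [1.9, -6.3, -0.6]
opening: 0.636
finger_force: 30.0
```

```bash
python3 lookq.py d wrist; python3 - <<'E'
from h import *
F=[]
for i in range(4):
    F.append(r.get_state()['contact_force']); r.snapshot('wrist')
print(np.mean(F,0)@[.332,-.943,0],np.round(F,1))
E
```

```text
wrist TCP U,V 0.0975 -0.0005 [0.57410979 0.02269552 0.07533868]
plate top 2456 rect UV [0.0786 0.    ] [0.0207 0.0699] 0.0 U [0.0688 0.0886] V [-0.0324  0.0319] h [0.0951 0.0978]
pocket top 3503 rect UV [0.0952 0.    ] [0.072  0.0418] 89.9 U [0.0747 0.1132] V [-0.0351  0.0357] h [0.1017 0.1096]
knob 10030 rect UV [ 0.0061 -0.0034] [0.014  0.0364] 60.4 U [-0.0053  0.0216] V [-0.0146  0.0086] h [0.137  0.1385]
yaw 109.31 dp [-44.5   0.5   0.2] twist [ 0.0037  0.0041 -0.0016] F [ 2.18 -6.62 -0.76] t 14.25 pos [0.5741 0.0227 0.0753] q7 -0.51
6.785933442274574 [[ 2.2 -6.6 -0.8]
 [ 1.3 -7.  -1.1]
 [ 1.5 -7.2 -0.7]
 [ 0.2 -6.1  0.5]]
```

View pics/dwrist.png

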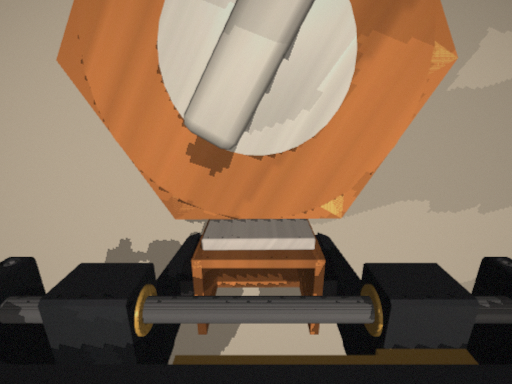

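The plate (columns 203–313, row 243) sits flat and centred against the pocket's back (193–322, row 250). It is about 9.8 mm in, so I'll push a little further and hold.

step_arm(
  motion=[
    {"dp": [1.8, 0.2, 0], "twist": [0, 0, 0], "hand": -1},
    {"dp": [1.8, 0.2, 0], "twist": [0, 0, 0], "hand": -1},
    {"dp": [1.8, 0.2, 0], "twist": [0, 0, 0], "hand": -1},
    {"dp": [1.8, 0.2, 0], "twist": [0, 0, 0], "hand": -1},
    {"dp": [1.8, 0.2, 0], "twist": [0, 0, 0], "hand": -1},
  ],
)

```text
clock: 15.08
tool_pos: [0.5737, 0.0239, 0.0753]
eef_rot: [0.579, 0.816, -0.0, 0.003]
contact_force: [1.3, -7.4, -0.3]
opening: 0.631
finger_force: 30.0
```

step_arm(
  motion=[
    {"dp": [0, 0, 0], "twist": [0, 0, 0], "hand": -1},
    {"dp": [0, 0, 0], "twist": [0, 0, 0], "hand": -1},
    {"dp": [0, 0, 0], "twist": [0, 0, 0], "hand": -1},
    {"dp": [0, 0, 0], "twist": [0, 0, 0], "hand": -1},
    {"dp": [0, 0, 0], "twist": [0, 0, 0], "hand": -1},
  ],
)

```text
clock: 15.7
tool_pos: [0.5737, 0.0239, 0.0754]
eef_rot: [0.579, 0.816, -0.0, 0.003]
contact_force: [1.8, -8.0, 0.4]
opening: 0.634
finger_force: 30.0
```

step_arm(
  motion=[
    {"dp": [0, 0, 0], "twist": [0, 0, 0], "hand": -1},
    {"dp": [0, 0, 0], "twist": [0, 0, 0], "hand": -1},
    {"dp": [0, 0, 0], "twist": [0, 0, 0], "hand": -1},
    {"dp": [0, 0, 0], "twist": [0, 0, 0], "hand": -1},
    {"dp": [0, 0, 0], "twist": [0, 0, 0], "hand": -1},
  ],
)

```text
clock: 16.32
tool_pos: [0.5737, 0.0239, 0.0753]
eef_rot: [0.579, 0.816, -0.0, 0.003]
contact_force: [1.5, -7.2, -0.6]
opening: 0.633
finger_force: 30.0
```

step_arm(
  motion=[
    {"dp": [0, 0, 0], "twist": [0, 0, 0], "hand": -1},
    {"dp": [0, 0, 0], "twist": [0, 0, 0], "hand": -1},
    {"dp": [0, 0, 0], "twist": [0, 0, 0], "hand": -1},
    {"dp": [0, 0, 0], "twist": [0, 0, 0], "hand": -1},
    {"dp": [0, 0, 0], "twist": [0, 0, 0], "hand": -1},
  ],
)

```text
clock: 16.95
tool_pos: [0.5737, 0.0239, 0.0753]
eef_rot: [0.579, 0.816, -0.0, 0.003]
contact_force: [1.3, -7.7, -0.1]
opening: 0.634
finger_force: 30.0
```

step_arm(
  motion=[
    {"dp": [0, 0, 0], "twist": [0, 0, 0], "hand": -1},
    {"dp": [0, 0, 0], "twist": [0, 0, 0], "hand": -1},
    {"dp": [0, 0, 0], "twist": [0, 0, 0], "hand": -1},
    {"dp": [0, 0, 0], "twist": [0, 0, 0], "hand": -1},
    {"dp": [0, 0, 0], "twist": [0, 0, 0], "hand": -1},
  ],
)

```text
clock: 17.58
tool_pos: [0.5737, 0.0239, 0.0753]
eef_rot: [0.579, 0.816, -0.0, 0.003]
contact_force: [2.7, -7.9, -0.9]
opening: 0.634
finger_force: 30.0
```

step_arm(
  motion=[
    {"dp": [0, 0, 0], "twist": [0, 0, 0], "hand": -1},
    {"dp": [0, 0, 0], "twist": [0, 0, 0], "hand": -1},
    {"dp": [0, 0, 0], "twist": [0, 0, 0], "hand": -1},
    {"dp": [0, 0, 0], "twist": [0, 0, 0], "hand": -1},
    {"dp": [0, 0, 0], "twist": [0, 0, 0], "hand": -1},
  ],
)

```text
clock: 18.2
tool_pos: [0.5737, 0.0239, 0.0753]
eef_rot: [0.579, 0.816, -0.0, 0.003]
contact_force: [0.9, -7.8, 0.2]
opening: 0.631
finger_force: 30.0
```

step_arm(
  motion=[
    {"dp": [0, 0, 0], "twist": [0, 0, 0], "hand": -1},
    {"dp": [0, 0, 0], "twist": [0, 0, 0], "hand": -1},
    {"dp": [0, 0, 0], "twist": [0, 0, 0], "hand": -1},
    {"dp": [0, 0, 0], "twist": [0, 0, 0], "hand": -1},
    {"dp": [0, 0, 0], "twist": [0, 0, 0], "hand": -1},
  ],
)

```text
clock: 18.82
tool_pos: [0.5737, 0.0239, 0.0753]
eef_rot: [0.579, 0.816, -0.0, 0.003]
contact_force: [0.6, -7.6, -0.6]
opening: 0.633
finger_force: 30.0
```

```bash
python3 lookq.py e wrist; python3 - <<'E'
from h import *
F=[]
for i in range(4):
    F.append(r.get_state()['contact_force']); r.snapshot('wrist')
print(np.mean(F,0)@[.332,-.943,0],np.round(F,1))
s=r.snapshot('scene');save(s,'escene.png')
X=np.load('ewrist.npz')['X'];A=np.array([.5422,.1148]);u=np.array([.332,-.943]);v=np.array([.943,.332])
d=X[...,:2]-A;U=d@u;V=d@v;h=X[...,2]
m=(abs(h-.095)<.0025)&(U>.066)&(U<.0735)&(abs(V)<.035);print('plate',V[m].min(),V[m].max(),np.percentile(U[m],98))
m=(h>.099)&(h<.104)&(U>.071)&(U<.08)&(abs(V)<.03);print('pocket',V[m].min(),V[m].max(),np.percentile(h[m],[50,98]))
E
```

```text
wrist TCP U,V 0.0962 -0.0005 [0.57366221 0.02389841 0.07532617]
plate top 2499 rect UV [0.0779 0.0001] [0.0698 0.0219] 89.9 U [0.0675 0.0874] V [-0.0322  0.032 ] h [0.0951 0.0977]
pocket top 3524 rect UV [0.0933 0.0001] [0.0416 0.072 ] 0.4 U [0.0734 0.1119] V [-0.0351  0.0357] h [0.1017 0.1093]
knob 10407 rect UV [ 0.0054 -0.0031] [0.014  0.0379] 60.4 U [-0.0066  0.0215] V [-0.0145  0.0093] h [0.137  0.1385]
yaw 109.29 dp [-45.7   0.5   0.3] twist [ 0.0033  0.0049 -0.002 ] F [-0.03 -7.85 -0.6 ] t 18.88 pos [0.5737 0.0239 0.0753] q7 -0.51
8.490721150073888 [[-0.  -7.9 -0.6]
 [ 1.2 -8.3  0.4]
 [ 2.4 -9.3 -1.2]
 [ 2.5 -8.4 -0.5]]
plate -0.02721077127507584 0.027961890159536148 0.07341627911587972
pocket -0.027981648212189392 0.028518811975868672 [0.10191189 0.10315294]
```

```bash
python3 -c "
from plant import r
print(r.get_state()['contact_force'],r.finish_job())"
```

```text
the job is handed in; nothing more can be done
[ 2.25094841 -7.91491524 -0.20876031] None
```

The job is handed in: I turned the caddy one click counterclockwise so the plate faces the tongue, and the pocket's back, upright and off the table, has been held flat and centred on it for about 4 s at about 8 N (about 11 mm in), still gripped and pressing; I touched nothing else on the nightstand.

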